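Hold the punch-and-die carrier over its empty drawer compartment

ROBOT

A 6-joint arm with a two-finger parallel gripper is mounted at the origin on the work surface. World frame = base frame: x ahead of the robot, y to its left, z up, the work surface at z = 0. Lengths are in m, angles in degrees, forces in N, time in s.
With the tool pointing down it reaches from about 0.375 to 0.9 m from the base axis. Payload 3.1 kg.
Tool frame: the origin (TCP) lies on the centre line of the jaws, within the pads' length; the fingertips stand 8 mm ahead of it and the grasp point (between the pads) lies 11 mm behind it; z points along the fingers, y is the line along which they close (so a half turn about z gives the same grasp; the last joint's range is limited). The gripper opens to 87 mm and grips with 3 to 60 N. Pads are 19 mm wide; open, the fingers measure 117 mm over their backs; the gripper's body (75 mm by 190 mm) begins 51 mm behind the grasp point.
Start: joints at [-73.482, 30.224, 82.088, -0, 67.689, -10.227], TCP at [0.281, -0.558, 0.231] pointing down, gripper open.
Joint ranges: [-176.69, 176.69], [-43.24, 126.21], [12.49, 139.97], [-82, 262], [0, 151.66], [-163.58, 163.58]. Speed limits (degrees/s): [159.86, 159.86, 180, 180, 180, 180].

INTERFACE

Orientations are given as a 3x3 rotation matrix whose columns are the frame's x, y, z axes.
In Python, from rig import * gives the robot as it stands.
- The arm moves only by the tool step_arm, never from a script. Its argument "targets" is a list of rows, each a list of 5 numbers: the opening, from -1 (shut) to 1 (fully open), then the shift along the world's x, y, z normalised to -1 to 1, where 1 is 0.25 m, then the turn about the world's z normalised to -1 to 1, where 1 is 180 degrees. In form: [[fingers, x, y, z, turn], ...]. A call has 1 to 20 rows; each row is the pose to reach, as a shift and turn from the pose commanded when the call began, turning the shorter way round; what a row does not reach only later rows make up. A row lasts 1/10 s, in which the tool goes at most 50 mm and 8.59 degrees, less where a joint would pass 70% of its speed; a pose out of reach is approached as far as the arm can. A call with a number of a shift or a turn outside -1 to 1 is refused whole. A call with a gripper value outside its range is refused whole. The fingers move at their own pace and stop on an object; the grip force is fixed at half the most. Time passes only in rows, so rows that repeat a pose let the fingers close. It gives the time, the measured TCP pose, the force, the opening and the grip force at its end, in the units of the state.
- read_state(): the state, without advancing time (a new reading comes with each control period).
- capture(name): name is "scene" or "side" or "wrist"; returns a dict with "color" (400x640x3 uint8, red, green, blue), "mtx" (3x3 intrinsics, pixels), "pose" (4x4, takes a point from camera to world coordinates). Camera axes: x right, y down, z forward; pixel columns grow to the right and rows downward; lengths in m; the calibration is good to about 2 mm. A picture is of the moment at which its call begins. There is no depth.
- hand_in(): hands the job in; it is judged then, once.
The state is a dict: "time_s": time; "joint_positions": joint angles; "qvel": joint speeds; "tau": joint torques, N m; "position": TCP position; "tcp_rot": TCP orientation; "force": force on the tool from outside, world axes, zero at the start; "moment": the same for the moment, N m; "opening": opening from 0.0 (shut) to 1.0 (fully open); "grasp_force": force on a finger pad.
Only numpy, scipy, OpenCV 4.12 (cv2) and the standard library are available. Lean on these libraries where they do the work, as an engineer would, in place of code of your own. Each camera call takes 0.05 s, during which the arm holds its last target. There are 200 camera calls.

TASK

Pick up the orange carrier by its bar handle and take it, level, over the top of the rack of standing punches, with the die still lying and the punch still standing inside it and without touching the rack. Stop with the carrier hovering about 20 mm above the rim of the empty compartment with the green floor, centred on it and square to it so that it could be lowered straight in, and finish there while still holding it, still and touching nothing, so that I can read the compartment first. Leave the other things on the bench where they are.

Things in the scene. Friction and masses are not known exactly. Their poses are not given: they have to be found in the camera images.
- carrier: Orange open tray, 120 (its x) x 84 (its y) x 35 mm high, walls 3, floor 4 mm, low divider across the middle, 0.6 to 0.8 kg loaded, standing on the bench. A black bar handle runs along its x over the middle: 114 mm long, 14 thick (y), 78 to 98 mm above the underside, on an aluminium upright at each end. Origin: centre of the underside; z up. Either way round is square to the compartment.
- carrier_bar (a point): Centre of the carrier's black bar handle, 88 mm above the carrier's underside, on the carrier's centre line.
- die: Loose steel die, a stepped round disc of 46 mm diameter, 18 mm high, 0.2 kg, lying flat in the -x half of the carrier. Origin: centre of its underside; z up.
- punch: Loose steel punch, 26 mm diameter, 48 mm high, 0.16 kg, standing on its thick end in the +x half of the carrier; it topples if the carrier is tipped or jerked. Origin: centre of its underside; z up.
- insert: Grey and black drawer insert fixed on the bench, 300 (its x) x 228 (its y) x 55 mm high, walls 4 mm, with aluminium dividers into 2 x 2 compartments, each 144 mm (x) x 108 mm (y) inside, centred at x = +-74, y = +-56 mm. Rim and dividers are all 55 mm above the bench. Origin: centre of its underside; z up.
- pad: Flat green floor pad, 140 x 104 x 4 mm, fixed in the one empty compartment of the insert (which compartment varies). Origin: centre of its underside, 4 mm above the bench; its x and y are those of the insert.
- mouth (a point): Centre of the empty compartment at rim height, 55 mm above the bench, straight above the middle of the green pad; axes as the insert's.
- stock_a: Tooling fixed in one of the other compartments: a steel die on a black rubber disc and a short punch; lower than the rim. Origin: middle of the compartment floor.
- stock_b: Tooling fixed in another compartment: a steel and a brass die and a short punch; lower than the rim. Origin: middle of the compartment floor.
- stock_c: Tooling fixed in another compartment: three clear tubes lying side by side; lower than the rim. Origin: middle of the compartment floor.
- rack: Blue rack block fixed on the bench between the carrier and the insert, 340 (its x) x 50 (its y) x 35 mm high, with a row of six fixed upright steel and brass punches, their tops at most 115 mm above the bench. Origin: centre of its underside; its x runs along the row.
- spare_die: Bystander: loose steel die, 60 mm diameter, 24 mm high, with a dark slot on top, on the bench beyond the carrier. Origin: centre of its underside.
- tube_mid (a point): Bystander: point at half height of a loose clear jar-like tube with a grey cap and blue label, 34 mm diameter, 85 mm high, standing on the bench beyond the far end of the rack.
- scraper: Bystander: loose red-handled deburring scraper, 175 mm long, 18 mm wide, 14 mm high, lying on the bench between the robot and the carrier, its length along its x. Origin: on its underside, near its middle.
Mind the look-alikes: they are no part of the job. What is shaped like the die but blue or red is not meant.

How it is judged (in metres and radians):
On the way:
1. the carrier passes over the rack, above its punches (y of carrier in the frame of rack between -0.06 and 0.06 m and x of carrier in the frame of rack between -0.19 and 0.19 m and height (world z) of carrier above 0.112 m), for 0.05 s.
At the end, for the whole second after the job is handed in: The carrier hangs still in the gripper, underside 8-35 mm above the rim, within 10 mm of the middle of the green-floored compartment, square within 0.10 rad, level within 0.12 rad, touching neither insert nor its contents; the die lies and the punch stands inside it (horizontal distance between carrier and mouth below 0.01 m and angle between the x axis of carrier and the x axis of pad, either way round below 0.1 rad and z of carrier in the frame of mouth between 0.008 and 0.035 m and angle between carrier's own z axis and vertical below 0.12 rad and linear speed of carrier below 0.02 m/s and angular speed of carrier below 0.15 rad/s and contact force between the fingers and carrier above 2 N and contact force between each of carrier, the fingers, the arm and insert below 0.3 N and contact force between carrier and rack below 0.3 N and z of die in the frame of carrier between -0.002 and 0.02 m and x of die in the frame of carrier between -0.058 and 0.058 m and y of die in the frame of carrier between -0.04 and 0.04 m and z of punch in the frame of carrier between -0.002 and 0.02 m and x of punch in the frame of carrier between -0.058 and 0.058 m and y of punch in the frame of carrier between -0.04 and 0.04 m and angle between each of die, punch's own z axis and vertical below 0.25 rad and linear speed of each of die, punch below 0.03 m/s); the arm keeps its last pose, push and grip.
It fails at once if the rack is touched (contact force between rack and anything else above 1 N).
It fails at once if the carrier is tipped by more than 0.35 rad (angle between carrier's own z axis and vertical above 0.35 rad).
It fails at once if the punch falls over (angle between punch's own z axis and vertical above 0.8 rad).
It fails at once if the die or the punch leaves the carrier (not (z of die in the frame of carrier between -0.002 and 0.02 m and x of die in the frame of carrier between -0.058 and 0.058 m and y of die in the frame of carrier between -0.04 and 0.04 m) or not (z of punch in the frame of carrier between -0.002 and 0.02 m and x of punch in the frame of carrier between -0.058 and 0.058 m and y of punch in the frame of carrier between -0.04 and 0.04 m)).
It fails at once if a bystander is moved more than 20 mm (distance of any of spare_die, tube_mid, scraper from where it was at the start of the episode above 0.02 m).
It also fails if it takes over 48 s, if anything falls off the work surface, if the arm or the gripper's body presses on something with over 40 N, if the wrist force passes 120 N, or if a joint passes its speed limit or range.

## Working session

There is one attempt and no reset: what is moved stays moved. The work goes in short steps, Python scripts to look and compute and a tool call to move; the robot and the scene stay as the last step left them, time stands still between calls to the robot, and variables do not carry over. Pictures are saved under pics/ and viewed, at most 10 in all, crops included, and the job is handed in when it is done.

Besides the shell and the picture viewer there is one more tool, called after ">>>" as name([rows], argument=value, ...), one row to a line, values as JSON. step_arm: Moves the arm, as the interface text tells. Scaled input: -1 to 1 covers 0.25 m each way for a shift and 180 degrees each way for a turn. Its arguments: {"type":"object","properties":{"targets":{"type":"array","items":{"type":"array","items":{"type":"number"}}}},"required":["targets"]}

```bash
mkdir -p pics; ls; python3 - <<'E'
from rig import *
import cv2,numpy as np,pickle
d={n:capture(n) for n in("scene","side","wrist")}
pickle.dump(d,open("c0.pkl","wb"))
for n in d: cv2.imwrite(f"pics/{n}0.png",d[n]["color"][:,:,::-1]); print(n,d[n]["mtx"].tolist(),d[n]["pose"].round(3).tolist())
s=read_state();print(s)
E
```

```text
pics
scene [[384.1874814067312, 0.0, 322.25759055324755], [0.0, 384.1874814067312, 197.02862321776243], [0.0, 0.0, 1.0]] [[0.656, 0.438, -0.614, 1.139], [0.755, -0.389, 0.528, -0.531], [-0.008, -0.81, -0.586, 0.609], [0.0, 0.0, 0.0, 1.0]]
side [[392.1579766823114, 0.0, 315.12739057348404], [0.0, 392.1579766823114, 196.1722594013747], [0.0, 0.0, 1.0]] [[-0.811, -0.328, 0.484, 0.1], [-0.585, 0.461, -0.667, 0.609], [-0.004, -0.825, -0.566, 0.644], [0.0, 0.0, 0.0, 1.0]]
wrist [[326.7033414250052, 0.0, 318.05644756817077], [0.0, 326.7033414250052, 198.12175209280832], [0.0, 0.0, 1.0]] [[0.449, -0.864, -0.228, 0.343], [-0.893, -0.435, -0.114, -0.526], [-0.0, 0.256, -0.967, 0.383], [0.0, 0.0, 0.0, 1.0]]
{'time_s': 0.15, 'joint_positions': array([-7.34803291e+01,  3.02656741e+01,  8.21388693e+01,  2.94303095e-03,
        6.76897703e+01, -1.02265936e+01]), 'qvel': array([ 0.03466371, -0.16911523, -0.20123082,  0.03985044, -0.02958629,
        0.00908864]), 'tau': array([ 1.48935123e-03, -4.40431631e+01, -1.76842868e+01,  6.34508743e-02,
        5.52365952e-02, -1.03182551e-04]), 'position': array([ 0.28116504, -0.55758073,  0.22981139]), 'tcp_rot': array([[ 8.93017152e-01,  4.50022431e-01, -4.22495977e-04],
       [ 4.50022502e-01, -8.93015797e-01,  1.59164920e-03],
       [ 3.38982260e-04, -1.61150273e-03, -9.99998644e-01]]), 'force': array([0.62513495, 0.39013813, 0.65057408]), 'moment': array([ 0.02510367, -0.04397563,  0.01125038]), 'grasp_force': 0.0, 'opening': 0.9993693606651975}
```

View pics/scene0.png

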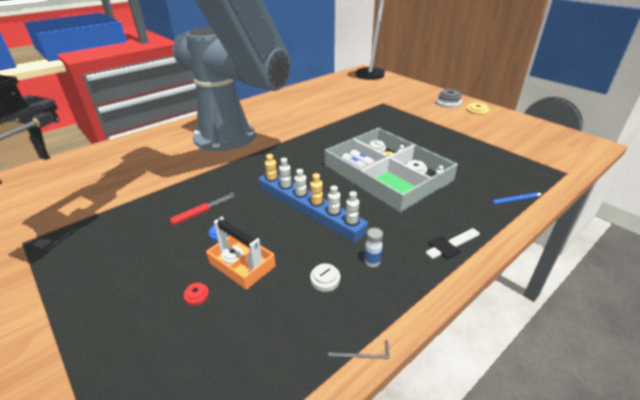

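View pics/side0.png

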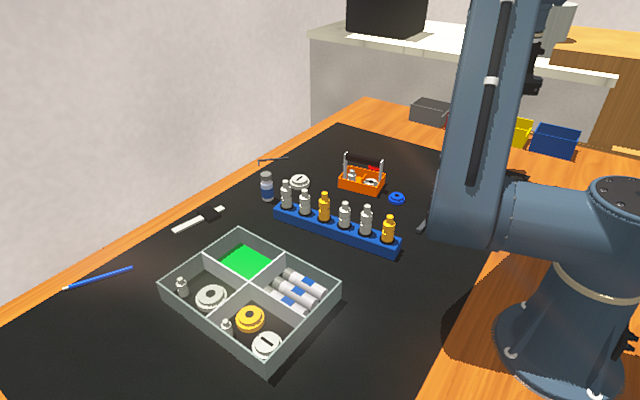

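View pics/wrist0.png

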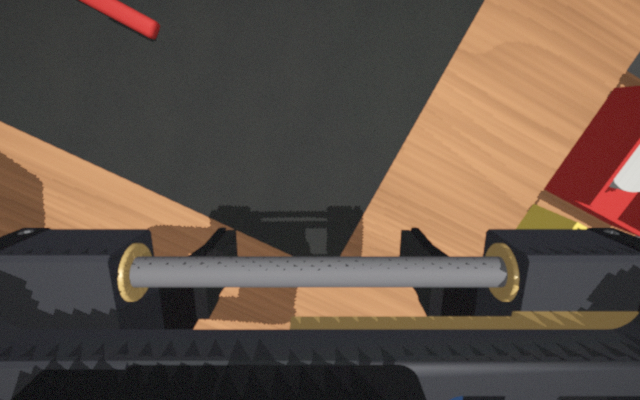

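The scene view shows the orange carrier at about (240,258) with its bar from (218,225) to (260,243), the rack from (260,180) to (365,230), and the green compartment at (395,183). In the side view the carrier is at (362,180), the green pad at (245,261), and the insert's outer rim corners are near (238,228), (341,283), (268,375) and (157,288). The wrist view shows only the scraper handle at (120,15).

```bash
cat > h.py <<'E'
import cv2,numpy as np,pickle
def ray(c,uv):
    d=c["pose"][:3,:3]@np.linalg.inv(c["mtx"])@np.array([uv[0],uv[1],1.]); return c["pose"][:3,3],d/np.linalg.norm(d)
def onz(c,uv,z):
    o,d=ray(c,uv); return o+d*(z-o[2])/d[2]
def tri(obs):
    A=np.zeros((3,3));b=np.zeros(3);
    for c,uv in obs:
        o,d=ray(c,uv);P=np.eye(3)-np.outer(d,d);A+=P;b+=P@o
    x=np.linalg.solve(A,b); return x,[np.linalg.norm((np.eye(3)-np.outer(ray(c,u)[1],ray(c,u)[1]))@(x-c["pose"][:3,3])) for c,u in obs]
def proj(c,p):
    q=np.linalg.inv(c["pose"])@np.append(p,1); q=c["mtx"]@q[:3]; return q[:2]/q[2]
def mask(c,h0,h1,s=120,v=60):
    return cv2.inRange(cv2.cvtColor(c["color"],cv2.COLOR_RGB2HSV),(h0,s,v),(h1,255,255))
def blob(m,roi=None):
    if roi: k=np.zeros_like(m);k[roi[1]:roi[3],roi[0]:roi[2]]=1;m=m*k
    cs,_=cv2.findContours(m,cv2.RETR_EXTERNAL,cv2.CHAIN_APPROX_NONE); return max(cs,key=cv2.contourArea)
E
python3 - <<'E'
from h import *
d=pickle.load(open("c0.pkl","rb"));S,D=d["scene"],d["side"]
for n,roi in(("scene",(190,220,290,300)),("side",(320,140,400,210))):
    b=blob(mask(d[n],3,16),roi);h=cv2.convexHull(b);p=cv2.approxPolyDP(h,2.5,True)[:,0];print(n,"orange",[(tuple(u),*onz(d[n],u,.035).round(3)[:2]) for u in p.tolist()])
for n,roi in(("scene",(360,160,430,200)),("side",(190,220,290,290))):
    b=blob(mask(d[n],45,75),roi);p=cv2.approxPolyDP(cv2.convexHull(b),2,True)[:,0];print(n,"green",[(tuple(u),*onz(d[n],u,.008).round(3)[:2]) for u in p.tolist()])
# insert rim outer corners
for u in((238,228),(341,283),(268,375),(157,288)): print("rim side",onz(D,u,.055).round(3))
for u in((381,129),(456,165),(403,206),(326,155)): print("rim scene",onz(S,u,.055).round(3))
for u in((218,224),(258,242)): print("bar",onz(S,u,.098).round(3))
for u in((285,182),(303,190),(324,195),(344,203),(366,208),(389,218)): print("rack side",onz(D,u,.11).round(3))
print("scraper",onz(S,(172,219),0.01),onz(S,(233,196),.01),"tube",onz(S,(373,262),0),"rack ends",onz(S,(262,182),.035),onz(S,(363,234),.035))
# contour crop views
a=cv2.resize(S["color"][200:300,180:300],None,fx=5,fy=5,interpolation=2)[:500,:600,::-1];
b=cv2.resize(D["color"][140:210,320:400],None,fx=5,fy=5,interpolation=2)[:,:,::-1];
cv2.imwrite("pics/crop.png",np.hstack([cv2.resize(a,(400,333)),b[:333]]))
E
```

```text
scene orange [((206, 250), np.float64(0.518), np.float64(-0.328)), ((216, 243), np.float64(0.513), np.float64(-0.301)), ((263, 246), np.float64(0.589), np.float64(-0.229)), ((274, 254), np.float64(0.625), np.float64(-0.225)), ((275, 265), np.float64(0.653), np.float64(-0.242)), ((246, 289), np.float64(0.668), np.float64(-0.321)), ((212, 265), np.float64(0.567), np.float64(-0.339))]
side orange [((338, 176), np.float64(0.627), np.float64(-0.234)), ((347, 165), np.float64(0.64), np.float64(-0.305)), ((383, 172), np.float64(0.529), np.float64(-0.332)), ((385, 180), np.float64(0.503), np.float64(-0.295)), ((375, 197), np.float64(0.485), np.float64(-0.201)), ((337, 187), np.float64(0.597), np.float64(-0.182))]
scene green [((380, 177), np.float64(0.545), np.float64(0.199)), ((389, 174), np.float64(0.552), np.float64(0.23)), ((410, 186), np.float64(0.631), np.float64(0.226)), ((401, 190), np.float64(0.627), np.float64(0.193))]
side green [((240, 243), np.float64(0.675), np.float64(0.13)), ((271, 260), np.float64(0.574), np.float64(0.13)), ((248, 279), np.float64(0.576), np.float64(0.205)), ((218, 260), np.float64(0.674), np.float64(0.202))]
rim side [0.674 0.129 0.055]
rim side [0.381 0.134 0.055]
rim side [0.37  0.367 0.055]
rim side [0.67  0.357 0.055]
rim scene [0.401 0.358 0.055]
rim scene [0.69  0.344 0.055]
rim scene [0.714 0.088 0.055]
rim scene [0.409 0.113 0.055]
bar [ 0.532 -0.295  0.098]
bar [ 0.634 -0.263  0.098]
rack side [ 0.656 -0.028  0.11 ]
rack side [ 0.596 -0.025  0.11 ]
rack side [ 0.542 -0.037  0.11 ]
rack side [ 0.485 -0.037  0.11 ]
rack side [ 0.433 -0.049  0.11 ]
rack side [ 0.372 -0.046  0.11 ]
scraper [ 0.33452827 -0.33042577  0.01      ] [ 0.3493138  -0.16691524  0.01      ] tube [ 0.75787507 -0.05828839  0.        ] rack ends [ 0.37747907 -0.09005468  0.035     ] [ 0.70545637 -0.03824806  0.035     ]
```

View pics/crop.png

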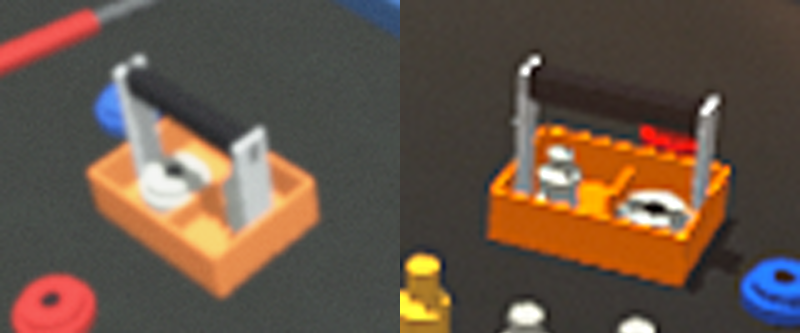

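The crop shows the bar's ends in both views, the die in the robot-side half and the punch in the far half. A rough carrier centre is (0.58,-0.28) with the bar at a yaw of about 17°. I'll bring the wrist camera over it.

>>> step_arm([
  [1,0.2,0.2,0.1,0],
  [1,0.4,0.4,0.1,0],
  [1,0.6,0.6,0.1,0],
  [1,0.8,0.8,0.1,0],
  [1,0.94,0.96,0.1,0],
  [1,0.94,0.96,0.1,0],
  [1,0.94,0.96,0.1,0],
  [1,0.94,0.96,0.1,0],
  [1,0.94,0.96,0.1,0],
  [1,0.94,0.96,0.1,0],
])

```text
time_s: 1.15
position: [0.5155, -0.3188, 0.2553]
tcp_rot: [[0.893, 0.449, -0.001], [0.449, -0.893, -0.0], [-0.001, -0.0, -1.0]]
force: [0.3, 0.2, -0.5]
opening: 1.002
grasp_force: 0.0
```

```bash
python3 - <<'E'
from rig import *
from h import *
s=read_state();print(s["position"],s["tcp_rot"][:,0],s["force"],s["time_s"])
c=capture("wrist");pickle.dump(c,open("w1.pkl","wb"));cv2.imwrite("pics/w1.png",c["color"][:,:,::-1]);print(c["pose"].round(3).tolist())
E
```

```text
[ 0.51554686 -0.31880135  0.25527776] [ 8.93354436e-01  4.49351973e-01 -8.09856532e-04] [ 0.29092367  0.2408872  -0.51613008] 1.15
[[0.449, -0.864, -0.229, 0.578], [-0.894, -0.433, -0.116, -0.287], [0.001, 0.257, -0.967, 0.409], [0.0, 0.0, 0.0, 1.0]]
```

View pics/w1.png

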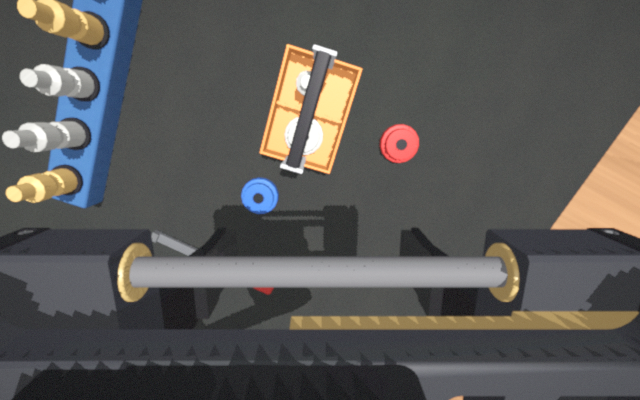

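>>> step_arm([
  [1,0,-0.1,0,0],
  [1,0,-0.2,0,0],
  [1,0,-0.3,0,0],
  [1,0,-0.3,0,0],
  [1,0,-0.3,0,0],
  [1,0,-0.3,0,0],
  [1,0,-0.3,0,0],
])

```text
time_s: 1.9
position: [0.516, -0.3923, 0.2556]
tcp_rot: [[0.893, 0.45, -0.0], [0.45, -0.893, 0.001], [-0.0, -0.001, -1.0]]
force: [0.3, 0.1, -0.1]
opening: 0.997
grasp_force: 0.0
```

```bash
python3 - <<'E'
from rig import *
from h import *
c=capture("wrist");pickle.dump(c,open("w2.pkl","wb"));cv2.imwrite("pics/w2.png",c["color"][:,:,::-1]);print(c["pose"].round(3).tolist())
E
```

```text
[[0.45, -0.864, -0.228, 0.578], [-0.893, -0.435, -0.116, -0.361], [0.001, 0.256, -0.967, 0.409], [0.0, 0.0, 0.0, 1.0]]
```

View pics/w2.png

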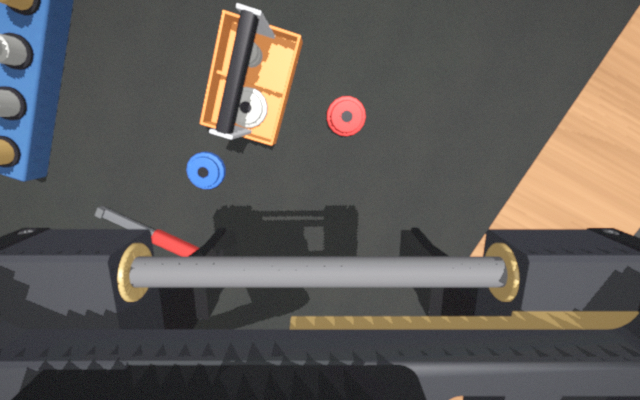

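Both wrist views show the carrier: in w1 the bar runs from about (323,53) to (293,165), in w2 from (248,12) to (229,131), with the orange rim all round. Next I triangulate the rim corners and the bar ends.

```bash
python3 - <<'E'
from h import *
C=[pickle.load(open(f"w{i}.pkl","rb")) for i in(1,2)]
R=[(250,20,370,190),(190,0,310,160)]
Q=[];B=[]
for c,r in zip(C,R):
    h=cv2.convexHull(blob(cv2.morphologyEx(mask(c,3,18,110,60),cv2.MORPH_CLOSE,np.ones((15,15))),r))
    q=cv2.approxPolyDP(h,6,True)[:,0].astype(float)
    print(len(q),q.tolist()); Q.append(q)
    hsv=cv2.cvtColor(c["color"],cv2.COLOR_RGB2HSV)
    k=np.zeros(hsv.shape[:2],np.uint8);cv2.fillConvexPoly(k,h,255);k=cv2.erode(k,np.ones((5,5)))
    m=cv2.inRange(hsv,(0,0,0),(180,255,45))&k; m=cv2.morphologyEx(m,cv2.MORPH_OPEN,np.ones((3,3)))
    rc=cv2.minAreaRect(blob(m));b=cv2.boxPoints(rc);print("bar",rc)
    l=sorted(b.tolist(),key=lambda p:p[1]);B.append([np.mean(l[:2],0),np.mean(l[2:],0),np.array(rc[0])])
if len(Q[0])==len(Q[1])==4:
    P=[]
    srt=lambda q:q[np.argsort(np.arctan2(*(q-q.mean(0)).T))]
    for a,b in zip(srt(Q[0]),srt(Q[1])): p,e=tri([(C[0],a),(C[1],b)]);P.append(p);print(p.round(4),np.round(e,4))
    print("rim mean",np.mean(P,0),[np.linalg.norm(P[i]-P[i-1]).round(3) for i in range(4)])
for i in range(3):
    p,e=tri([(C[0],B[0][i]),(C[1],B[1][i])]);print("bar",p.round(4),np.round(e,4))
for c,b in zip(C,B):
    p=[onz(c,u,.098) for u in b];d=p[0]-p[1];print("z98",p[0],p[1],(p[0]+p[1])/2,np.degrees(np.arctan2(d[1],d[0])),np.linalg.norm(d))
E
```

```text
4 [[286.0, 44.0], [362.0, 68.0], [329.0, 173.0], [259.0, 153.0]]Traceback (most recent call last):
  File "<stdin>", line 12, in <module>
  File "h.py", line 17, in blob
    cs,_=cv2.findContours(m,cv2.RETR_EXTERNAL,cv2.CHAIN_APPROX_NONE); return max(cs,key=cv2.contourArea)
                                                                             ~~~^^^^^^^^^^^^^^^^^^^^^^^^
ValueError: max() iterable argument is empty
```

```bash
cat > m.py <<'E'
from h import *
C=[pickle.load(open(f"w{i}.pkl","rb")) for i in(1,2)]
R=[(250,20,370,190),(190,0,310,160)]
print(C[0]["color"][110,300:320].tolist())
Q=[];B=[]
for c,r in zip(C,R):
    h=cv2.convexHull(blob(cv2.morphologyEx(mask(c,3,18,110,60),cv2.MORPH_CLOSE,np.ones((15,15))),r))
    q=cv2.approxPolyDP(h,6,True)[:,0].astype(float)
    print(len(q),q.tolist()); Q.append(q)
    g=c["color"].astype(int)
    k=np.zeros(g.shape[:2],np.uint8);cv2.fillConvexPoly(k,h,255)
    m=((g.max(2)<70)&(g.max(2)-g.min(2)<25)).astype(np.uint8)*255&k; m=cv2.morphologyEx(m,cv2.MORPH_OPEN,np.ones((3,3)))
    rc=cv2.minAreaRect(blob(m));b=cv2.boxPoints(rc);print("bar",rc)
    b=b[np.argsort(b[:,1])];B.append([b[:2].mean(0),b[2:].mean(0),np.array(rc[0])])
if len(Q[0])==len(Q[1])==4:
    P=[]
    srt=lambda q:q[np.argsort(np.arctan2(*(q-q.mean(0)).T))]
    for a,b in zip(srt(Q[0]),srt(Q[1])): p,e=tri([(C[0],a),(C[1],b)]);P.append(p);print(p.round(4),np.round(e,4))
    print("rim mean",np.mean(P,0),[np.linalg.norm(P[i]-P[i-1]).round(3) for i in range(4)])
for i in range(3):
    p,e=tri([(C[0],B[0][i]),(C[1],B[1][i])]);print("bar",p.round(4),np.round(e,4))
for c,b in zip(C,B):
    p=[onz(c,u,.098) for u in b];d=p[0]-p[1];print("z98",p[0],p[1],(p[0]+p[1])/2,np.degrees(np.arctan2(d[1],d[0])),np.linalg.norm(d))
E
python3 m.py
```

```text
[[220, 151, 97], [113, 85, 78], [87, 86, 90], [93, 92, 95], [95, 94, 97], [97, 96, 101], [97, 96, 100], [99, 98, 101], [99, 98, 102], [106, 102, 107], [103, 101, 106], [106, 104, 107], [101, 100, 104], [82, 83, 85], [94, 75, 70], [201, 137, 90], [255, 205, 134], [255, 232, 156], [255, 234, 158], [255, 234, 159]]
4 [[286.0, 44.0], [362.0, 68.0], [329.0, 173.0], [259.0, 153.0]]Traceback (most recent call last):
  File "m.py", line 13, in <module>
    rc=cv2.minAreaRect(blob(m));b=cv2.boxPoints(rc);print("bar",rc)
                       ~~~~^^^
  File "h.py", line 17, in blob
    cs,_=cv2.findContours(m,cv2.RETR_EXTERNAL,cv2.CHAIN_APPROX_NONE); return max(cs,key=cv2.contourArea)
                                                                             ~~~^^^^^^^^^^^^^^^^^^^^^^^^
ValueError: max() iterable argument is empty
```

```bash
sed -i 's/g.max(2)<70/g.max(2)<125/' m.py; python3 m.py | tail -n +2
```

```text
4 [[286.0, 44.0], [362.0, 68.0], [329.0, 173.0], [259.0, 153.0]]
bar ((308.4924011230469, 109.1710433959961), (16.118358612060547, 114.46261596679688), 15.068489074707031)
8 [[273.0, 25.0], [299.0, 34.0], [302.0, 43.0], [276.0, 141.0], [268.0, 145.0], [243.0, 137.0], [243.0, 84.0], [255.0, 33.0]]
bar ((246.0, 107.0), (10.0, 6.0), 90.0)
bar [ 0.5837 -0.3039  0.2541] [0.0303 0.0303]
bar [ 0.5342 -0.2938  0.0841] [0.0137 0.0137]
bar [ 0.5619 -0.2838  0.0467] [0.0151 0.0151]
z98 [ 0.62397553 -0.26982733  0.098     ] [ 0.52375312 -0.28872512  0.098     ] [ 0.57386432 -0.27927623  0.098     ] 10.678234203578622 0.10198851622269413
z98 [ 0.55640593 -0.29836785  0.098     ] [ 0.54829073 -0.30189581  0.098     ] [ 0.55234833 -0.30013183  0.098     ] 23.496304149453643 0.008848901445735727
```

```bash
python3 - <<'E'
s=open('m.py').read()
s=s.replace('h=cv2.convexHull(blob(cv2.morphologyEx(mask(c,3,18,110,60),cv2.MORPH_CLOSE,np.ones((15,15))),r))','mm=np.zeros((400,640),np.uint8);mm[r[1]:r[3],r[0]:r[2]]=cv2.morphologyEx(mask(c,5,18,90,80),cv2.MORPH_OPEN,np.ones((3,3)))[r[1]:r[3],r[0]:r[2]];h=cv2.convexHull(cv2.findNonZero(mm))')
open('m.py','w').write(s)
E
python3 m.py | tail -n +2
```

```text
4 [[358.0, 69.0], [328.0, 170.0], [262.0, 151.0], [289.0, 47.0]]
bar ((308.6555480957031, 108.98576354980469), (15.8604154586792, 108.59285736083984), 15.091572761535645)
4 [[302.0, 40.0], [274.0, 144.0], [202.0, 121.0], [224.0, 13.0]]
bar ((241.8992156982422, 74.52649688720703), (28.448915481567383, 115.83704376220703), 11.833646774291992)
[ 0.6225 -0.2313  0.0376] [0.0002 0.0002]
[ 0.511  -0.2503  0.0358] [0.0004 0.0004]
[ 0.5206 -0.3303  0.0079] [0.0003 0.0003]
[ 0.6423 -0.3082 -0.0046] [0.0005 0.0005]
rim mean [ 0.57411886 -0.28001115  0.01916965] [np.float64(0.09), np.float64(0.113), np.float64(0.085), np.float64(0.124)]
bar [ 0.6266 -0.2688  0.069 ] [0.0007 0.0007]
bar [ 0.5205 -0.2884  0.064 ] [0.0006 0.0006]
bar [ 0.5761 -0.2781  0.0667] [0.0001 0.0001]
z98 [ 0.62181149 -0.27035271  0.098     ] [ 0.52676729 -0.28824148  0.098     ] [ 0.57428939 -0.2792971   0.098     ] 10.659239629007814 0.09671302387462312
z98 [ 0.62316447 -0.27661968  0.098     ] [ 0.52563703 -0.29549704  0.098     ] [ 0.57440075 -0.28605836  0.098     ] 10.954672400968226 0.09933758323413809
```

```bash
cat > m2.py <<'E'
from h import *
C=[pickle.load(open(f"w{i}.pkl","rb")) for i in(1,2)]
R=[(245,30,375,185),(185,0,315,155)]
out=[];B=[]
for c,r in zip(C,R):
    g=c["color"].astype(int);m=((g.max(2)<125)&(g.max(2)-g.min(2)<12)).astype(np.uint8)*255
    o=cv2.morphologyEx(mask(c,5,18,90,80),cv2.MORPH_CLOSE,np.ones((3,3)))
    im=c["color"][:,:,::-1].copy()[r[1]:r[3],r[0]:r[2]]
    mm=m[r[1]:r[3],r[0]:r[2]];im2=im.copy();im2[mm>0]=(255,0,255);im2[o[r[1]:r[3],r[0]:r[2]]>0]=(0,255,255)
    out.append(np.hstack([cv2.resize(im,None,fx=3,fy=3,interpolation=0)[:300*2],cv2.resize(im2,None,fx=3,fy=3,interpolation=0)]))
    out[-1]=cv2.resize(out[-1],(500,298))
cv2.imwrite("pics/m2.png",np.vstack(out))
E
python3 m2.py
```

```text
(no output)
```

View pics/m2.png

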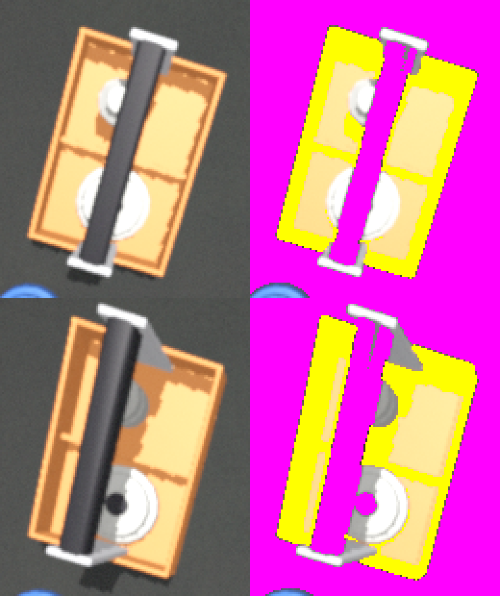

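The montage shows a clean bar silhouette in both views. Its left edge, the upper edge of the bar, runs from (137,40) to (80,252) in the top crop and from (107,320) to (62,550) in the bottom one. I triangulate that edge and the rim corners.

```bash
python3 - <<'E'
from h import *
C=[pickle.load(open(f"w{i}.pkl","rb")) for i in(1,2)]
O=[(245,30,0),(185,0,298)]
px=lambda i,p:np.array([O[i][0]+p[0]/1.923,O[i][1]+(p[1]-O[i][2])/1.923])
N={"barL far":((137,40),(107,320)),"barL near":((80,252),(62,550)),"rim FL":((82,28),(70,318)),"rim FR":((226,73),(226,365)),"rim NR":((163,276),(172,577)),"rim NL":((29,240),(30,540)),"cap far L":((131,32),(99,306)),"cap near L":((69,262),(48,549))}
P={}
for k,(a,b) in N.items():
    o=[(C[0],px(0,a)),(C[1],px(1,b))];P[k],e=tri(o);print(k,P[k].round(4),np.round(e[0],4),"z35:",[onz(*q,.035)[:2].round(4) for q in o] if "rim" in k else [onz(*q,.098)[:2].round(4) for q in o])
d=P["barL far"]-P["barL near"];print(np.degrees(np.arctan2(d[1],d[0])),np.linalg.norm(d))
r=np.array([[onz(C[i],px(i,N[k][i]),.035)[:2] for k in("rim FL","rim FR","rim NR","rim NL")] for i in(0,1)])
print(r.mean(1),"lengths",[[np.linalg.norm(q[j]-q[j-1]).round(4) for j in range(4)] for q in r])
for q in r: print([np.degrees(np.arctan2(*(a-b)[::-1])).round(1) for a,b in((q[0],q[3]),(q[1],q[2]))])
E
```

```text
barL far [ 0.6239 -0.2626  0.0917] 0.0004 z35: [array([ 0.6234, -0.2631]), array([ 0.6226, -0.2646])]
barL near [ 0.5194 -0.2811  0.0831] 0.0017 z35: [array([ 0.5237, -0.2813]), array([ 0.5204, -0.2848])]
rim FL [ 0.6231 -0.2298  0.0428] 0.0005 z35: [array([ 0.6245, -0.2286]), array([ 0.6236, -0.2271])]
rim FR [ 0.6414 -0.3105  0.0269] 0.0004 z35: [array([ 0.6397, -0.3101]), array([ 0.6405, -0.3116])]
rim NR [ 0.521  -0.3324  0.0234] 0.0007 z35: [array([ 0.522 , -0.3311]), array([ 0.5234, -0.3333])]
rim NL [ 0.505  -0.2497  0.0319] 0.0 z35: [array([ 0.5056, -0.25  ]), array([ 0.5056, -0.2506])]
cap far L [ 0.6258 -0.2591  0.0975] 0.0005 z35: [array([ 0.6252, -0.2591]), array([ 0.6262, -0.2592])]
cap near L [ 0.5173 -0.2786  0.0984] 0.0005 z35: [array([ 0.5167, -0.2786]), array([ 0.5178, -0.2785])]
10.045052542426877 0.10654364067950105
[[ 0.57294665 -0.27992535]
 [ 0.57326689 -0.28064252]] lengths [[np.float64(0.1209), np.float64(0.0829), np.float64(0.1196), np.float64(0.0828)], [np.float64(0.1203), np.float64(0.0862), np.float64(0.1191), np.float64(0.0846)]]
[np.float64(10.2), np.float64(10.1)]
[np.float64(11.3), np.float64(10.5)]
```

The carrier centre is (0.573,-0.280) at yaw 10.3°. The rim sizes come out at 120×84 and the bar cap tops at z=0.098, both matching the text. I'll align the tool above it and descend to TCP z 0.077.

>>> step_arm([
  [1,0.1,0.2,0,-0.04],
  [1,0.228,0.4,0,-0.091],
  [1,0.228,0.452,0,-0.091],
  [1,0.228,0.452,0,-0.091],
  [1,0.228,0.452,-0.1,-0.091],
  [1,0.228,0.452,-0.2,-0.091],
  [1,0.228,0.452,-0.3,-0.091],
  [1,0.228,0.452,-0.4,-0.091],
  [1,0.228,0.452,-0.5,-0.091],
  [1,0.228,0.452,-0.58,-0.091],
  [1,0.228,0.452,-0.64,-0.091],
  [1,0.228,0.452,-0.69,-0.091],
  [1,0.228,0.452,-0.716,-0.091],
  [1,0.228,0.452,-0.716,-0.091],
  [1,0.228,0.452,-0.716,-0.091],
  [1,0.228,0.452,-0.716,-0.091],
  [1,0.228,0.452,-0.716,-0.091],
])

```text
time_s: 3.65
position: [0.5738, -0.2804, 0.0775]
tcp_rot: [[0.984, 0.18, 0.001], [0.18, -0.984, -0.001], [0.001, 0.001, -1.0]]
force: [-0.0, 0.8, 0.3]
opening: 1.001
grasp_force: 0.0
```

```bash
python3 - <<'E'
from rig import *
from h import *
s=read_state();print(s["position"],np.degrees(np.arctan2(*s["tcp_rot"][1::-1,0])),s["force"],s["time_s"])
d={n:capture(n) for n in("scene","side","wrist")}
a=cv2.resize(d["scene"]["color"][180:305,170:310],(400,357),interpolation=2);b=cv2.resize(d["side"]["color"][110:210,310:422],(400,357),interpolation=2)
cv2.imwrite("pics/g.png",np.hstack([a,b])[:,:,::-1])
E
```

```text
[ 0.57380497 -0.28038956  0.07747208] 10.377678246158784 [-0.04725685  0.77611076  0.33167754] 3.65
```

View pics/g.png

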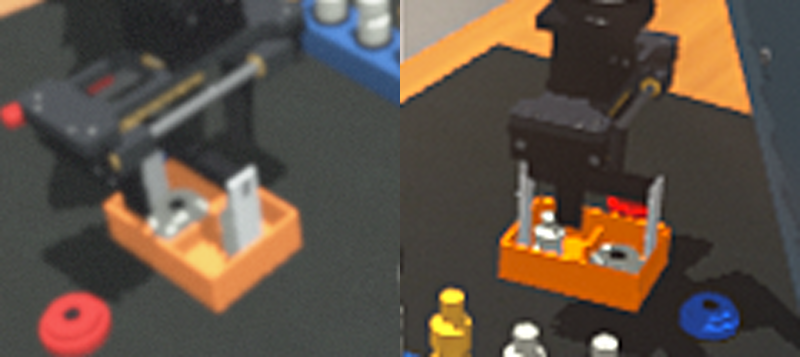

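The fingers straddle the middle of the bar in both views, and the die and punch are upright. I'll close the fingers.

>>> step_arm([
  [-1,0,0,0,0],
  [-1,0,0,0,0],
  [-1,0,0,0,0],
  [-1,0,0,0,0],
  [-1,0,0,0,0],
  [-1,0,0,0,0],
  [-1,0,0,0,0],
  [-1,0,0,0,0],
  [-1,0,0,0,0],
  [-1,0,0,0,0],
  [-1,0,0,0,0],
  [-1,0,0,0,0],
])

```text
time_s: 5.0
position: [0.5729, -0.2791, 0.0764]
tcp_rot: [[0.984, 0.18, -0.001], [0.18, -0.984, 0.002], [-0.001, -0.002, -1.0]]
force: [-1.3, 2.9, 1.8]
opening: 0.155
grasp_force: 30.0
```

Gripped with 30 N, and the 13.5 mm opening matches the 14 mm bar. Lifting gently.

>>> step_arm([
  [-1,0,0,0.004,0],
  [-1,0,0,0.012,0],
  [-1,0,0,0.026,0],
  [-1,0,0,0.046,0],
  [-1,0,0,0.072,0],
  [-1,0,0,0.104,0],
  [-1,0,0,0.142,0],
  [-1,0,0,0.185,0],
  [-1,0,0,0.23,0],
  [-1,0,0,0.275,0],
  [-1,0,0,0.32,0],
  [-1,0,0,0.365,0],
  [-1,0,0,0.41,0],
  [-1,0,0,0.452,0],
  [-1,0,0,0.49,0],
  [-1,0,0,0.522,0],
  [-1,0,0,0.55,0],
  [-1,0,0,0.575,0],
  [-1,0,0,0.592,0],
  [-1,0,0,0.6,0],
])

```text
time_s: 7.0
position: [0.5734, -0.2802, 0.227]
tcp_rot: [[0.984, 0.18, 0.0], [0.18, -0.984, -0.0], [0.0, 0.0, -1.0]]
force: [1.0, -0.1, -6.2]
opening: 0.157
grasp_force: 30.0
```

```bash
python3 - <<'E'
from rig import *
from h import *
d={n:capture(n) for n in("scene","side","wrist")}
pickle.dump(d,open("c1.pkl","wb"))
s=read_state();print(s["position"],s["force"],s["moment"],s["grasp_force"])
for n,roi in(("scene",(170,130,340,300)),("side",(260,50,440,215))):
    b=blob(mask(d[n],3,16),roi);p=cv2.approxPolyDP(cv2.convexHull(b),2.5,True)[:,0];print(n,p.tolist())
# side view insert crop, enlarged
D=d["side"]["color"];a=cv2.resize(D[215:385,145:355],None,fx=2.6,fy=2.6,interpolation=cv2.INTER_CUBIC)
S=d["scene"]["color"];b=cv2.resize(S[120:215,315:465],None,fx=1.4,fy=1.4,interpolation=cv2.INTER_CUBIC)
o=np.zeros((600,790,3),np.uint8);o[:442,:546]=a;o[:133,550:760]=b;e=cv2.resize(S[150:300,170:310],None,fx=1.7,fy=1.7);o[140:395,550:788]=e
cv2.imwrite("pics/l.png",o[:,:,::-1])
E
```

```text
[ 0.57317437 -0.28002136  0.22634994] [ 0.15285762 -0.12714867 -6.3807919 ] [ 0.00361671  0.03399633 -0.00814946] 29.9887787271291
scene [[191, 193], [227, 179], [265, 195], [268, 212], [234, 234], [192, 208]]
side [[421, 145], [377, 150], [339, 142], [339, 130], [350, 111], [409, 107], [419, 124]]
```

View pics/l.png

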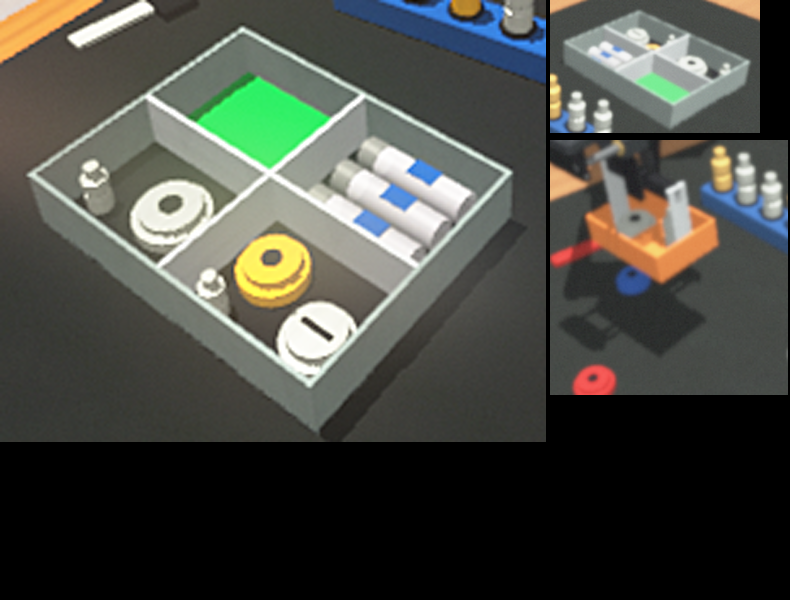

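The carrier hangs level with its contents in place. The side crop shows the insert rim corners at (241,29), (512,173), (312,384) and (30,175), the divider ends at (150,97), (365,97), (163,266) and (417,266), and the divider crossing at (268,174). I fit the insert pose from these.

```bash
python3 - <<'E'
from h import *
d=pickle.load(open("c1.pkl","rb"));D,S=d["side"],d["scene"]
f=lambda p:(145+p[0]/2.6-.3,215+p[1]/2.6-.3)
N={"B":(241,29),"R":(512,173),"F":(312,384),"L":(30,175),"LB":(150,97),"RB":(365,97),"LF":(163,266),"RF":(417,266),"X":(268,174)}
# expected in insert frame (B=+x,-y ; R=-x,-y; F=-x,+y; L=+x,+y)
E={"B":(150,-114),"R":(-150,-114),"F":(-150,114),"L":(150,114),"LB":(150,0),"RB":(0,-114),"LF":(0,114),"RF":(-150,0),"X":(0,0)}
P={k:onz(D,f(v),.055)[:2] for k,v in N.items()}
A=np.array([P[k] for k in N]);B=np.array([E[k] for k in N])/1e3
a0,b0=A.mean(0),B.mean(0);H=(B-b0).T@(A-a0);th=np.arctan2(H[0,1]-H[1,0],H[0,0]+H[1,1]);R=np.array([[np.cos(th),-np.sin(th)],[np.sin(th),np.cos(th)]])
t=a0-R@b0;print("yaw",np.degrees(th),"insert",t);print("res mm",((A-(B@R.T+t))*1e3).round(1).tolist())
m=R@[.074,-.056]+t;print("mouth",m)
b=blob(mask(D,45,75),(190,220,290,290));print(cv2.approxPolyDP(cv2.convexHull(b),2,True)[:,0].tolist(),[proj(D,[*(R@np.array([.074+sx*.07,-.056+sy*.052])+t),.008]).round(0) for sx,sy in((1,-1),(-1,-1),(-1,1),(1,1))])
# height check by scene view: predicted px of mouth compartment corners vs picture
for k in("R","B","L","F","X","LB","RB"):
    u=proj(S,[*(R@np.array(E[k])/1e3+t),.055]);print(k,u.round(1),"montage",((u-[315,120])*1.4+[550,0]).round(0))
g=blob(mask(S,45,75),(360,160,430,200));print("green scene",cv2.approxPolyDP(cv2.convexHull(g),2,True)[:,0].tolist())
E
```

```text
yaw -1.2043621218316307 insert [0.5341322  0.23873052]
res mm [[-0.3, 2.7], [0.9, 1.4], [2.2, -2.3], [-1.2, -1.1], [-5.7, -0.9], [-1.5, 4.1], [-1.4, -6.0], [5.4, 0.5], [1.7, 1.5]]
mouth [0.60693881 0.18118752]
[[240, 243], [271, 260], [248, 279], [218, 260]] [array([240., 242.]), array([284., 267.]), array([251., 295.]), array([207., 267.])]
R [323.8 149.9] montage [562.  42.]
B [401.7 194.7] montage [671. 105.]
L [456.  163.8] montage [747.  61.]
F [377.3 127.8] montage [637.  11.]
X [387.8 156.6] montage [652.  51.]
LB [430.4 178.3] montage [712.  82.]
RB [359.2 170.3] montage [612.  70.]
green scene [[380, 177], [389, 174], [410, 186], [400, 190]]
```

Predictions in the scene view agree with the picture to about 2 px. The mouth is near (0.607,0.181) at yaw -1.2°. I'll carry the load smoothly over the rack and square it on the way, then measure again with the wrist camera.

>>> step_arm([
  [-1,0.001,0.01,0,-0.001],
  [-1,0.004,0.03,0,-0.002],
  [-1,0.008,0.06,0,-0.004],
  [-1,0.014,0.105,0,-0.007],
  [-1,0.02,0.16,0,-0.011],
  [-1,0.03,0.225,0,-0.016],
  [-1,0.038,0.295,0,-0.021],
  [-1,0.048,0.365,0,-0.026],
  [-1,0.057,0.435,0,-0.031],
  [-1,0.066,0.505,0,-0.036],
  [-1,0.075,0.575,0,-0.041],
  [-1,0.084,0.64,0,-0.046],
  [-1,0.092,0.7,0,-0.05],
  [-1,0.1,0.755,0,-0.054],
  [-1,0.106,0.805,0,-0.057],
  [-1,0.111,0.845,0,-0.06],
  [-1,0.115,0.875,0,-0.062],
  [-1,0.118,0.895,0,-0.063],
  [-1,0.119,0.91,0,-0.064],
  [-1,0.12,0.92,0,-0.064],
])

```text
time_s: 9.15
position: [0.6033, -0.05, 0.2265]
tcp_rot: [[1.0, -0.02, -0.0], [-0.02, -1.0, -0.0], [-0.0, 0.0, -1.0]]
force: [0.5, -0.1, -6.3]
opening: 0.156
grasp_force: 30.0
```

```bash
python3 - <<'E'
from rig import *
from h import *
c=capture("wrist");pickle.dump(c,open("w3.pkl","wb"));s=read_state();print(s["position"],s["tcp_rot"][:,0],s["force"],c["pose"][:3,3])
E
```

```text
[ 0.60329714 -0.04972313  0.22652366] [ 9.99794710e-01 -2.02616992e-02 -4.15557403e-05] [-0.53413217  0.02669296 -6.73648985] [ 0.6730365  -0.05125974  0.38005052]
```

>>> step_arm([
  [-1,0,0.01,0,0],
  [-1,0.001,0.03,0,0],
  [-1,0.002,0.06,0,0],
  [-1,0.004,0.1,0,0],
  [-1,0.006,0.15,0,0],
  [-1,0.008,0.2,0,0],
  [-1,0.01,0.25,0,0],
  [-1,0.012,0.3,0,0],
  [-1,0.014,0.34,0,0],
  [-1,0.015,0.37,0,0],
  [-1,0.016,0.39,0,0],
  [-1,0.016,0.4,0,0],
  [-1,0.016,0.4,0,0],
])

```text
time_s: 10.5
position: [0.6073, 0.05, 0.2265]
tcp_rot: [[1.0, -0.02, -0.0], [-0.02, -1.0, -0.0], [-0.0, 0.0, -1.0]]
force: [1.1, -0.5, -5.9]
opening: 0.154
grasp_force: 30.0
```

```bash
python3 - <<'E'
from rig import *
from h import *
c=capture("wrist");pickle.dump(c,open("w4.pkl","wb"));s=read_state();print(s["position"],s["tcp_rot"][:,0],s["force"],c["pose"][:3,3])
w=pickle.load(open("w3.pkl","rb"))
# crop areas around the predicted compartment
for n,q in(("w3",w),("w4",c)): print(n,[proj(q,[x,y,.055]).round(0).tolist() for x,y in((.535,.125),(.68,.125),(.68,.24),(.535,.24))])
a=np.hstack([w["color"][:240,:400],c["color"][:240,:400]]);cv2.imwrite("pics/w34.png",a[:,:,::-1])
E
```

```text
[0.60731017 0.04966209 0.22654741] [ 9.99796257e-01 -2.01852687e-02  1.97942300e-05] [ 0.25854264 -0.366407   -5.65701104] [0.67703192 0.04879705 0.38003905]
w3 [[156.0, 249.0], [134.0, 108.0], [14.0, 111.0], [49.0, 251.0]]
w4 [[249.0, 250.0], [238.0, 110.0], [119.0, 113.0], [143.0, 252.0]]
```

View pics/w34.png

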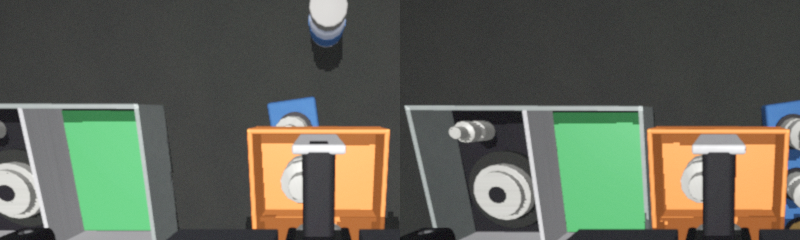

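The two views show the compartment with the green pad. The outer rim corner on the +x,-y side is at about (138,105) in the left picture and at (242,108) in the right one, and the divider meets the +x wall at (22,107) and (125,108). The carrier is level ahead of the gripper. I extract the rim lines numerically.

```bash
python3 - <<'E'
from h import *
for n,u0,cols in(("w3",0,(60,100)),("w4",100,(160,210))):
    c=pickle.load(open(n+".pkl","rb"));g=cv2.cvtColor(c["color"],cv2.COLOR_RGB2GRAY)
    for v in(140,180,210): print(n,"row",v,list(zip(range(u0,u0+60),g[v,u0:u0+60])).__len__(),g[v,u0+10:u0+60].tolist(),"|",g[v,u0+130:u0+160].tolist())
    for u in cols: print(n,"col",u,"rows 98..118",g[98:118,u].tolist())
E
```

```text
w3 row 140 60 [50, 49, 52, 50, 47, 53, 52, 49, 52, 53, 53, 56, 54, 71, 154, 210, 229, 230, 213, 169, 129, 122, 121, 121, 122, 120, 122, 123, 121, 122, 122, 126, 123, 120, 120, 122, 122, 123, 122, 121, 123, 123, 120, 122, 121, 125, 124, 126, 123, 122] | [179, 178, 178, 180, 179, 179, 179, 182, 193, 201, 203, 200, 175, 121, 101, 99, 95, 99, 99, 98, 96, 99, 97, 97, 98, 98, 102, 97, 99, 99]
w3 row 180 60 [222, 222, 222, 223, 221, 223, 223, 223, 223, 224, 224, 222, 205, 170, 140, 138, 139, 139, 157, 204, 228, 225, 226, 227, 232, 234, 233, 213, 163, 128, 125, 125, 122, 123, 123, 125, 125, 126, 122, 123, 125, 125, 123, 123, 126, 127, 124, 128, 123, 121] | [179, 179, 177, 176, 178, 177, 180, 178, 178, 179, 179, 179, 179, 185, 195, 200, 199, 183, 141, 102, 97, 97, 97, 99, 97, 97, 98, 98, 96, 97]
w3 row 210 60 [224, 223, 224, 224, 223, 223, 223, 224, 223, 225, 223, 223, 221, 214, 191, 148, 120, 120, 126, 138, 169, 204, 221, 222, 224, 219, 199, 159, 124, 127, 191, 229, 236, 233, 207, 141, 125, 124, 124, 125, 125, 125, 125, 127, 127, 125, 125, 128, 125, 125] | [176, 177, 176, 176, 175, 177, 175,
[... 1084 characters left out ...]
, 186, 159, 101, 96, 134, 175, 193, 195, 183, 145, 99, 95, 96, 92, 96]
w4 row 210 60 [214, 212, 213, 213, 209, 192, 154, 120, 117, 154, 179, 199, 213, 213, 213, 201, 170, 127, 100, 78, 53, 41, 41, 48, 51, 82, 161, 211, 225, 224, 196, 133, 118, 117, 115, 114, 114, 119, 115, 118, 118, 117, 116, 120, 116, 116, 117, 118, 118, 118] | [169, 169, 169, 168, 169, 171, 167, 169, 170, 169, 170, 168, 168, 171, 184, 187, 186, 171, 135, 97, 100, 153, 187, 195, 189, 156, 109, 93, 95, 93]
w4 col 160 rows 98..118 [58, 61, 63, 58, 61, 63, 64, 106, 160, 186, 188, 181, 144, 65, 72, 95, 97, 95, 97, 96]
w4 col 210 rows 98..118 [66, 64, 59, 59, 64, 64, 64, 110, 162, 189, 192, 190, 163, 74, 70, 96, 97, 99, 96, 100]
```

```bash
python3 - <<'E'
from h import *
c={3:pickle.load(open("w3.pkl","rb")),4:pickle.load(open("w4.pkl","rb"))}
L={"-y outer(-114)":{3:[(142.5,140),(147.8,180),(151.8,210)],4:[(244,140),(246.15,180),(247.8,210)]},
"div right(-2)":{3:[(29.3,140),(38.2,180),(44.75,210)],4:[(130.45,140),(136.2,180),(140.4,210)]},
"+x mid(148)":{3:[(60,105.8),(100,105.8)],4:[(160,107.8),(210,108)]}}
for k,v in L.items():
    for i in v: print(k,i,[onz(c[i],u,.055)[:2].round(4).tolist() for u in v[i]])
# height of the -y edge and divider: intersect viewing planes at x=.65
for k in list(L)[:2]:
    r=[]
    for i in (3,4):
        a,b=ray(c[i],L[k][i][0])[1],ray(c[i],L[k][i][2])[1];n=np.cross(a,b);r.append((n,n@c[i]["pose"][:3,3]))
    A=np.array([q[0][1:] for q in r]);print(k,"y,z at x=.65",np.linalg.solve(A,[q[1]-q[0][0]*.65 for q in r]))
# carrier check in wrist: orange rim corners at far side (z = TCPz-.077+.035)
w=c[4];z=.2265-.077+.035;b=blob(mask(w,3,18,90,80),(235,100,400,240));p=cv2.approxPolyDP(cv2.convexHull(b),3,True)[:,0];print([(q.tolist(),onz(w,q,z)[:2].round(4).tolist()) for q in p])
E
```

```text
-y outer(-114) 3 [[0.6499, 0.1212], [0.6099, 0.1222], [0.5781, 0.1229]]
-y outer(-114) 4 [[0.6518, 0.1216], [0.6117, 0.1226], [0.58, 0.1233]]
div right(-2) 3 [[0.6523, 0.2323], [0.6122, 0.2331], [0.5805, 0.2339]]
div right(-2) 4 [[0.6541, 0.2331], [0.6141, 0.234], [0.5823, 0.2348]]
+x mid(148) 3 [[0.6838, 0.195], [0.683, 0.1568]]
+x mid(148) 4 [[0.6839, 0.1997], [0.6827, 0.1519]]
-y outer(-114) y,z at x=.65 [0.12201007 0.05355649]
div right(-2) y,z at x=.65 [0.23481333 0.05214363]
[([247, 129], [0.6682, 0.0904]), ([285, 125], [0.67, 0.068]), ([389, 129], [0.6665, 0.0071]), ([383, 229], [0.6043, 0.0088]), ([358, 239], [0.5978, 0.0246]), ([278, 239], [0.5989, 0.0758]), ([253, 229], [0.606, 0.0913])]
```

Wrist-camera result: mouth at (0.6085,0.180), yaw -1.3°, rim height measured about 53–54 mm. That agrees with the side view, and the carrier is centred under the TCP to 1 mm. Moving over the mouth, then down.

>>> step_arm([
  [-1,0,0.01,0,0],
  [-1,0,0.03,0,0],
  [-1,0.001,0.06,0,0],
  [-1,0.001,0.1,0,0],
  [-1,0.002,0.15,0,0],
  [-1,0.002,0.2,0,0],
  [-1,0.003,0.25,0,0],
  [-1,0.003,0.3,0,0],
  [-1,0.004,0.35,0,0],
  [-1,0.004,0.4,0,0],
  [-1,0.005,0.44,0,-0.001],
  [-1,0.005,0.475,0,-0.001],
  [-1,0.005,0.5,0,-0.001],
  [-1,0.005,0.515,0,-0.001],
  [-1,0.005,0.523,0,-0.001],
  [-1,0.005,0.523,0,-0.001],
  [-1,0.005,0.523,0,-0.001],
])

```text
time_s: 12.25
position: [0.6086, 0.1802, 0.2265]
tcp_rot: [[1.0, -0.024, -0.0], [-0.024, -1.0, -0.0], [-0.0, 0.0, -1.0]]
force: [-0.9, 1.1, -7.2]
opening: 0.152
grasp_force: 30.0
```

>>> step_arm([
  [-1,0,0,-0.004,0],
  [-1,0,0,-0.012,0],
  [-1,0,0,-0.026,0],
  [-1,0,0,-0.046,0],
  [-1,0,0,-0.07,0],
  [-1,0,0,-0.096,0],
  [-1,0,0,-0.122,0],
  [-1,0,0,-0.148,0],
  [-1,0,0,-0.174,0],
  [-1,0,0,-0.2,0],
  [-1,0,0,-0.224,0],
  [-1,0,0,-0.246,0],
  [-1,0,0,-0.265,0],
  [-1,0,0,-0.28,0],
  [-1,0,0,-0.291,0],
  [-1,0,0,-0.298,0],
  [-1,0,0,-0.298,0],
  [-1,0,0,-0.298,0],
  [-1,0,0,-0.298,0],
  [-1,0,0,-0.298,0],
])

```text
time_s: 14.25
position: [0.6087, 0.1807, 0.1523]
tcp_rot: [[1.0, -0.023, 0.0], [-0.023, -1.0, 0.0], [0.0, -0.0, -1.0]]
force: [0.0, -0.5, -6.1]
opening: 0.16
grasp_force: 30.0
```

```bash
python3 - <<'E'
from rig import *
from h import *
d={n:capture(n) for n in("scene","side","wrist")}
s=read_state();print(s["position"],np.degrees(np.arctan2(*s["tcp_rot"][1::-1,0])),s["force"],s["moment"],s["grasp_force"],abs(s["qvel"]).max(),s["time_s"])
w=d["wrist"];b=blob(mask(w,3,18,90,80),(200,80,420,240));p=cv2.approxPolyDP(cv2.convexHull(b),3,True)[:,0];print([(q.tolist(),onz(w,q,.110)[:2].round(4).tolist()) for q in p])
def pc(x,y,z): t=np.radians(-1.3);return [.6085+np.cos(t)*x-np.sin(t)*y,.180+np.sin(t)*x+np.cos(t)*y,z]
for n,roi in(("scene",(330,90,470,200)),("side",(170,150,340,320))):
    b=blob(mask(d[n],3,16),roi);p=cv2.approxPolyDP(cv2.convexHull(b),2.5,True)[:,0];print(n,p.tolist());print(" expect top",[proj(d[n],pc(a*.06,c*.042,.110)).round(1).tolist() for a,c in((-1,-1),(1,-1),(1,1),(-1,1))]," bottom",[proj(d[n],pc(a*.06,c*.042,.075)).round(1).tolist() for a,c in((-1,-1),(1,-1),(1,1),(-1,1))])
E
```

```text
[0.60858347 0.18066115 0.15217165] -1.3336450151883705 [-0.52334555  0.24062746 -6.33933423] [ 0.0402786  -0.03120718 -0.03214465] 29.98872564174235 0.12359598689476547 14.4
[([388, 129], [0.6677, 0.1382]), ([383, 229], [0.6054, 0.1394]), ([358, 239], [0.599, 0.1553]), ([278, 239], [0.6002, 0.2065]), ([252, 228], [0.6081, 0.2226]), ([247, 129], [0.6696, 0.2209])]
scene [[370, 154], [392, 144], [424, 158], [425, 164], [417, 174], [401, 180], [371, 164]]
 expect top [[368.5, 152.9], [403.7, 171.4], [425.5, 160.0], [390.2, 143.1]]  bottom [[367.6, 164.3], [402.0, 183.3], [423.5, 171.7], [389.0, 154.2]]
side [[206, 230], [227, 216], [240, 218], [274, 232], [275, 244], [247, 266], [209, 243]]
 expect top [[274.4, 232.2], [235.0, 211.9], [206.0, 230.8], [245.9, 254.0]]  bottom [[275.4, 244.7], [236.8, 224.0], [208.6, 243.2], [247.7, 266.8]]
```

Side-view corners match the expected hover pose within a pixel, and the load is steady and square. Handing in.

```bash
python3 -c "
from rig import *
print(hand_in())"
```

```text
the job is handed in; nothing more can be done
None
```

The carrier is held still and level, about 20 mm above the rim of the green compartment, centred to about 1 mm and square by my measurements. It was carried over the rack with about 35 mm to spare, the load on the gripper stayed steady, and the job is handed in; I took no last close look at the die and punch, and no verdict came back.

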